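Poise the screwdriver over the last screw of the shelf cleat

ROBOT

A 6-joint arm with a two-finger parallel gripper is mounted at the origin on the work surface. World frame = base frame: x ahead of the robot, y to its left, z up, the work surface at z = 0. Lengths are in m, angles in rad, forces in N, time in s.
With the tool pointing down it reaches from about 0.3 to 0.775 m from the base axis. Payload 14.6 kg.
Tool frame: the origin (TCP) lies at the very end of the fingers, on their centre line; the grasp point (between the pads) lies 19 mm behind it; z points along the fingers, y is the line along which they close (so a half turn about z gives the same grasp; the last joint's range is limited). The gripper opens to 94 mm and grips with 3 to 60 N. Pads are 16 mm wide; open, the fingers measure 119 mm over their backs; the gripper's body (75 mm by 177 mm) begins 78 mm behind the grasp point.
Start: joints at [-0.067, 0.3, 1.521, -0, 1.321, -0.067], TCP at [0.55, -0, 0.205] pointing down, gripper open.
Joint ranges: [-3.03, 3.03], [-0.79, 2.21], [0.23, 2.52], [-1.04, 4.18], [0, 3.07], [-2.55, 2.55]. Speed limits (rad/s): [2.22, 2.22, 2.57, 3.14, 3.14, 3.14].

INTERFACE

Orientations are given as [roll, pitch, yaw] about the fixed x, y, z axes, in that order (R = Rz(yaw) Ry(pitch) Rx(roll)).
In Python, from station import telemetry, cams, hand_in, nets gives the robot as it stands.
- The arm moves only by the tool move_arm, never from a script. Its argument "increments" is a list of rows, each a list of 4 numbers: the shift along the tool's x, y, z in m, then the turn about the tool's z in rad. In form: [[tx, ty, tz, roll], ...]. A call has 1 to 20 rows; each row shifts and turns the commanded pose from where the row before left it, along the tool's axes as they then stand; what a row does not reach is not made up. A row lasts 1/8 s, in which the tool goes at most 62.5 mm and 10.7 degrees, less where a joint would pass 70% of its speed; a pose out of reach is approached as far as the arm can. A call is refused whole if a number of a shift passes 0.0625 or a number of a turn 0.188, either way. A call with a gripper value outside its range is refused whole. "grip" is the opening, from 0 (shut) to 1 (fully open), set as the call begins (left out, the last holds). The fingers move at their own pace and stop on an object; "force" is the grip in N (left out, the last holds). Time passes only in rows, so rows that do not move let the fingers close. It gives the time, the measured TCP pose, the force, the opening and the grip force at its end, in the units of the state.
- telemetry.get_obs(): the state, without advancing time (a new reading comes with each control period).
- cams.camera(name): name is "scene" or "side" or "wrist"; returns the picture (384x512x3 uint8, blue, green, red); there is no depth.
- cams.camera_model(name): a dict with "intrinsics" (3x3 intrinsics, pixels), "xyz" and "attitude" of the camera in the world; the wrist camera has in their place "T_tool_cam" (4x4, takes a point from camera to tool coordinates, whose origin is the TCP and whose axes are the flange's). Camera axes: x right, y up, looking along -z (the intrinsics and any distortion apply to the point x, -y, -z); pixel columns grow to the right and rows downward; lengths in m; the calibration is good to about 2 mm. A picture is of the moment at which its call begins: read the wrist's pose just before it. camera_model takes no time and is no camera call.
- hand_in(): hands the job in; it is judged then, once.
Trained networks look in the newest picture that a camera, given by its name, has taken for a name from the list of things; names that differ only in an ending like _2 or _b are one class to them, and where a whole thing is asked for, a point or a joint stands for the part that bears it (a point fixed in the world has none). Each returns a list of dicts, best first, with "conf" (0 to 1); they miss things now and then, are a little off and sometimes report something else, mostly with a low value. They report only what shows in the picture. A call takes as long as a camera call. They do not tell look-alikes from the thing itself.
- nets.search_frame(camera, query): "extent" ([left, top, right, bottom] in pixels, round what is visible of it).
- nets.mark_of(camera, query): "centre" ([column, row] in pixels: a listed point, or the origin of a listed thing).
The state is a dict: "time_s": time; "qpos": joint angles; "joint_vel": joint speeds; "tau": joint torques, N m; "ee_pos": TCP position; "eef_rot": TCP orientation; "force": force on the tool from outside, world axes, zero at the start; "moment": the same for the moment, N m; "grip_width": finger opening in m; "grip_force": force on a finger pad.
Only numpy, scipy, OpenCV 4.12 (cv2) and the standard library are available. Lean on these libraries where they do the work, as an engineer would, in place of code of your own. Each camera call takes 0.05 s, during which the arm holds its last target. There are 200 camera calls.

TASK

One screw of the pine shelf cleat is not driven in yet and stands proud. Pull the screwdriver up out of the tool block, carry it over the top of the row of books and stop with its tip hovering about 1 cm above the head of that screw, centred on it and upright, ready to drive. Never let the screwdriver touch the screw or the cleat, leave the books and everything else undisturbed, and finish while still holding the screwdriver there, motionless.

Things in the scene. Friction and masses are not known exactly. Their poses are not given: they have to be found in the camera images.
- driver_grip (a point): Centre of the screwdriver's straight round black handle, 28 mm wide and 90 mm long. It is the tallest of three tools upright in the tool block, handle up, the handle's underside resting on the block's top. 165 mm long, about 110 g; below the handle a collar 15 mm wide, 10 mm long, then a 6 mm steel shaft. z runs from tip to handle; this point is 120 mm from the tip.
- driver_tip (a point): Tip of the screwdriver's shaft, on its axis; z points from the tip to the handle.
- holder: Tool block of brown wood, fixed to the desk, 70 x 200 x 85 mm (x, y, z), origin at the centre of its underside. Three 18 mm through holes, at y = -65, 0 and +65 mm; the tools (screwdriver, marker, awl) stand in them in any order. On either side of the books, turned up to 23 degrees.
- cleat: Pine shelf cleat: a pale board 220 x 70 x 20 mm lying flat, fixed to the desk on the other side of the books, origin at the centre of its underside, x along its length. Three screws on its middle line at x = -60, 0 and +60 mm; two are driven home (head 2 mm above the wood) and one, in any of the three places, stands proud.
- screw_head (a point): Centre of the top of the head of the screw that stands proud: 54 mm above the desk, 34 mm above the cleat; round steel head of 16 mm diameter and 4 mm thickness on a 7 mm shank. z is up.
- book_row: Row of twelve standing books between two dark bookends, 400 mm long (x), at most 106 mm wide (y) and at most 162 mm high, fixed, running away from the robot between the tool block and the cleat; origin at the centre of its underside. Obstacle.
- marker_mid (a point): Bystander: centre of a grey marker with a black cap, 16 mm diameter, 135 mm long, upright in the tool block.
- awl_mid (a point): Bystander: centre of an awl in the tool block, with a dark wooden ball handle 36 mm wide; its top is 135 mm above the desk.
- tumbler_mid (a point): Bystander: centre of an open plastic tumbler, 76 mm wide and 120 mm high, on the robot's side of the cleat.
- tape_mid (a point): Bystander: centre of a tape measure, 34 x 68 x 60 mm, beyond the far end of the cleat.
- jar_mid (a point): Bystander: centre of a glass jar with a steel cap, 60 mm wide and 75 mm high, on the robot's side of the tool block.
- glue_mid (a point): Bystander: centre of a white bottle, 52 mm wide and 150 mm high, at the back of the desk.
Not all that is in view belongs to the job. Several things have the shape of the cleat; the one meant has the colours described above.

How it is judged:
On the way, in this order (a step that is already met when the one before it is completed fails the run):
1. the screwdriver is pulled up clear of the tool block, in the gripper (z of driver_tip in the frame of holder above 0.088 m and contact force between screwdriver and the fingers above 0.5 N), for 0.05 s.
2. the screwdriver is carried over the top of the book row (y of driver_tip in the frame of book_row between -0.05 and 0.05 m and x of driver_tip in the frame of book_row between -0.2 and 0.2 m and z of driver_tip in the frame of book_row above 0.155 m), for 0.02 s.
At the end, for the whole second after the job is handed in: The screwdriver is held still in the gripper (under 20 mm/s and 0.1 rad/s), upright within 0.14 rad, its tip 3 to 20 mm above the proud screw's head and within 6 mm of its centre sideways, touching neither screw nor cleat (horizontal distance between driver_tip and screw_head below 0.006 m and z of driver_tip in the frame of screw_head between 0.003 and 0.02 m and angle between driver_tip's own z axis and vertical below 0.14 rad and contact force between screwdriver and the fingers above 0.5 N and contact force between screwdriver and screw below 0.05 N and contact force between screwdriver and cleat below 0.05 N and linear speed of screwdriver below 0.02 m/s and angular speed of screwdriver below 0.1 rad/s); the arm keeps its last pose, push and grip.
It fails at once if the screwdriver touches the proud screw or the cleat (contact force between screwdriver and screw above 0.3 N or contact force between screwdriver and cleat above 0.3 N).
It fails at once if the books are struck (over 2 N) (contact force between book_row and anything else above 2 N).
It fails at once if a bystander is moved: marker or awl more than 25 mm, tumbler, tape measure, jar or bottle more than 30 mm (distance of any of marker_mid, awl_mid from where it was at the start of the episode above 0.025 m or distance of any of tumbler_mid, tape_mid, jar_mid, glue_mid from where it was at the start of the episode above 0.03 m).
It also fails if it takes over 45 s, if anything falls off the work surface, if the arm or the gripper's body presses on something with over 40 N, if the wrist force passes 120 N, or if a joint passes its speed limit or range.

## Working session

There is one attempt and no reset: what is moved stays moved. The work goes in short steps, Python scripts to look and compute and a tool call to move; the robot and the scene stay as the last step left them, time stands still between calls to the robot, and variables do not carry over. Pictures are saved under pics/ and viewed, at most 10 in all, crops included, and the job is handed in when it is done.

Besides the shell and the picture viewer there is one more tool, called after "Call:" by a JSON object that holds its "method" and its "body". move_arm: Moves the arm, as the interface text tells. Its arguments: {"type":"object","properties":{"increments":{"type":"array"},"grip":{"type":"number"},"force":{"type":"number"}},"required":["increments"]}

```bash
mkdir -p pics
cat > h.py <<'E'
import numpy as np, cv2
from scipy.spatial.transform import Rotation as R
from station import telemetry, cams, hand_in, nets
def cam(name):
    m=cams.camera_model(name); K=np.array(m["intrinsics"])
    if "T_tool_cam" in m:
        o=telemetry.get_obs(); T=np.eye(4); T[:3,:3]=R.from_euler('xyz',o["eef_rot"]).as_matrix(); T[:3,3]=o["ee_pos"]
        T=T@np.array(m["T_tool_cam"]); return K,T[:3,:3],T[:3,3],m
    a=np.array(m["attitude"]); Rm=a if a.shape==(3,3) else R.from_euler('xyz',a).as_matrix()
    return K,Rm,np.array(m["xyz"]),m
def ray(c,px):
    K,Rm,p,m=c; d=m.get("distortion"); d=None if d is None else np.array(d,float)
    u=cv2.undistortPoints(np.array([[px]],float),K,d)[0,0]
    v=Rm@np.array([u[0],-u[1],-1]); return p,v/np.linalg.norm(v)
def onz(c,px,z):
    p,v=ray(c,px); return p+v*(z-p[2])/v[2]
def proj(c,P):
    K,Rm,p,m=c; d=m.get("distortion"); d=None if d is None else np.array(d,float)
    q=Rm.T@(np.array(P)-p); q=np.array([q[0],-q[1],-q[2]])
    return cv2.projectPoints(q.reshape(1,3),np.zeros(3),np.zeros(3),K,d)[0][0,0]
def tri(rs):
    A=np.zeros((3,3));b=np.zeros(3)
    for p,v in rs: M=np.eye(3)-np.outer(v,v);A+=M;b+=M@p
    x=np.linalg.solve(A,b); return x,[np.linalg.norm(np.cross(x-p,v)) for p,v in rs]
E
python3 - <<'E'
from h import *
np.set_printoptions(precision=4,suppress=True)
ims=[]
for n in ["scene","side","wrist"]:
    im=cams.camera(n); cv2.imwrite(f"pics/{n}0.png",im); 
    c=cam(n); print(n,{k:v for k,v in c[3].items()} if n=="scene" else c[3].keys(), c[2], c[1][:,2])
    for q in ["driver_grip","driver_tip","holder","cleat","screw_head","book_row","marker_mid","awl_mid"]:
        print(q,[(np.round(r["centre"],1).tolist(),round(r["conf"],2)) for r in nets.mark_of(n,q)[:3]])
ob=telemetry.get_obs(); print(ob)
a=cv2.imread("pics/scene0.png");b=cv2.imread("pics/side0.png")
E
```

```text
scene {'intrinsics': array([[359.1641,   0.    , 260.2035],
       [  0.    , 359.1641, 192.52  ],
       [  0.    ,   0.    ,   1.    ]]), 'xyz': array([ 0.9664, -0.5086,  1.1484]), 'attitude': array([ 0.5317, -0.0081,  0.7715])} [ 0.9664 -0.5086  1.1484] [ 0.3484 -0.3684  0.8619]
driver_grip [([177.6, 187.1], 0.68), ([329.1, 105.4], 0.64), ([204.7, 238.8], 0.49)]
driver_tip []
holder [([316.7, 137.7], 0.82)]
cleat [([127.2, 231.4], 0.95), ([206.5, 235.5], 0.63)]
screw_head [([212.3, 247.2], 0.38)]
book_row [([272.2, 196.6], 0.73), ([318.7, 128.1], 0.38)]
marker_mid [([311.6, 138.8], 0.61)]
awl_mid [([320.3, 127.6], 0.63), ([210.5, 247.3], 0.61)]
side dict_keys(['intrinsics', 'xyz', 'attitude']) [0.1688 1.0035 0.7877] [-0.2961  0.8023  0.5184]
driver_grip [([231.6, 293.0], 0.66), ([234.9, 311.2], 0.43)]
driver_tip []
holder [([356.0, 189.9], 0.74), ([234.2, 312.0], 0.58)]
cleat [([301.0, 188.2], 0.9), ([366.8, 172.8], 0.9)]
screw_head [([287.2, 171.6], 0.45)]
book_row [([255.8, 230.7], 0.77), ([234.4, 311.2], 0.63), ([300.8, 190.6], 0.41)]
marker_mid [([236.4, 271.6], 0.69), ([227.4, 293.1], 0.17)]
awl_mid [([230.7, 286.4], 0.45)]
wrist dict_keys(['intrinsics', 'T_tool_cam']) [0.5511 0.0697 0.385 ] [0.0006 0.2433 0.97  ]
driver_grip []
driver_tip []
holder []
cleat [([211.8, 354.2], 0.61)]
screw_head []
book_row [([255.4, 155.7], 0.66)]
marker_mid []
awl_mid []
{'time_s': 1.35, 'qpos': array([-0.0666,  0.2999,  1.521 ,  0.    ,  1.3207, -0.0666]), 'joint_vel': array([ 0.0001, -0.    , -0.0012, -0.0008,  0.0019,  0.0003]), 'tau': array([ -0.0009, -53.1658, -35.292 ,   0.0709,   0.0212,  -0.    ]), 'ee_pos': array([0.55  , 0.    , 0.2054]), 'eef_rot': array([-3.1415, -0.    ,  1.5708]), 'force': array([ 0.1151, -0.6526,  0.0388]), 'moment': array([-0.061 , -0.0141,  0.0235]), 'grip_force': 0.0, 'grip_width': 0.09399077812004723}
```

View pics/scene0.png

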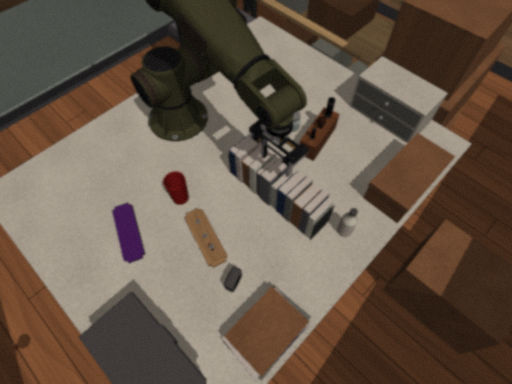

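View pics/side0.png

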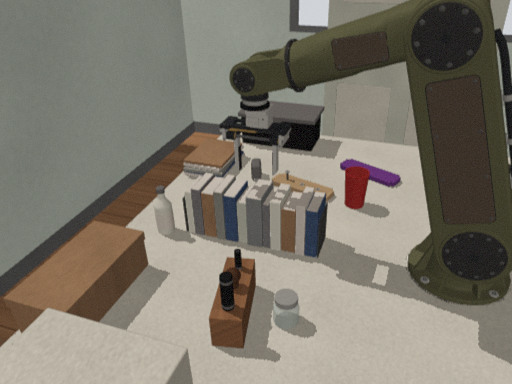

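The scene picture shows the tan cleat at about (206,237) and the tool block at (320,130), with its far-left tool the tallest at (330,103). In the side picture the proud screw is at about (287,173) and the screwdriver handle at about (227,290). I'll enlarge both areas.

Run:
```python
import cv2,numpy as np
a=cv2.imread("pics/scene0.png");b=cv2.imread("pics/side0.png")
f=lambda im,x,y,w,h:cv2.resize(im[y:y+h,x:x+w],(400,300),interpolation=cv2.INTER_CUBIC)
g=np.vstack([np.hstack([f(a,290,85,80,60)[:, :],f(a,170,200,80,60)+0]),np.hstack([f(b,180,240,120,90),f(b,260,155,80,60)])])
cv2.imwrite("pics/crop1.png",g)
```

```text
(no output)
```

View pics/crop1.png

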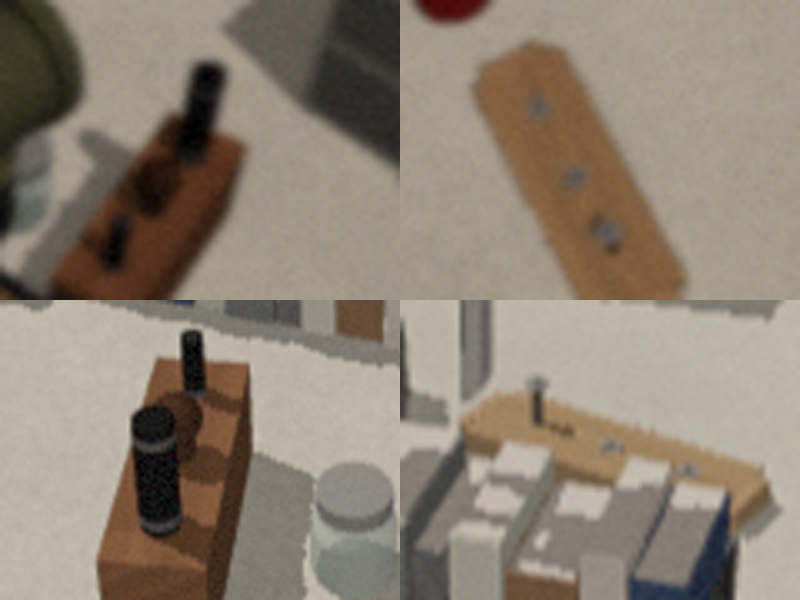

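The crops show the screwdriver in the hole at the +y end, with its handle top at scene (331.6,99.4) and side (226,275.4). The proud screw is the far one, at scene (211,246) and side (287.6,171.4).

Run:
```python
from h import *
np.set_printoptions(precision=4,suppress=True)
S=cam("scene");D=cam("side")
for n,a,b,z in [("htop",(331.6,99.4),(226,275.4),.175),("hbot",(328,116.),(228,307.5),.085),("screw",(211,246),(287.6,171.4),.054),
  ("markertop",(290+122/5,85+218/5),(180+190/3.333,240+33/3.333),.14)]:
    print(n,tri([ray(S,a),ray(D,b)]),onz(S,a,z),onz(D,b,z))
# holder top corners, side
for p in [(157,60),(248,63),(100,262),(208,272)]: print("hold",onz(D,(180+p[0]/3.333,240+p[1]/3.333),.085))
for p in [(138,107),(174,178)]: print("low screws",onz(S,(170+p[0]/5,200+p[1]/5),.022))
for p in [(185,223),(325,250),(314,193)]: print("book",onz(D,p,0))
```

```text
htop (array([0.4794, 0.3828, 0.1726]), [np.float64(0.0018543890258110617), np.float64(0.0018543890258109167)]) [0.4822 0.3814 0.175 ] [0.4766 0.3843 0.175 ]
hbot (array([0.4804, 0.3842, 0.0827]), [np.float64(0.002112832842144125), np.float64(0.002112832842144447)]) [0.4833 0.3833 0.085 ] [0.4775 0.3852 0.085 ]
screw (array([ 0.5479, -0.2966,  0.0493]), [np.float64(0.000745634025422648), np.float64(0.0007456340254226547)]) [ 0.5504 -0.2972  0.054 ] [ 0.5449 -0.2889  0.054 ]
markertop (array([0.5079, 0.2569, 0.1359]), [np.float64(0.0016004957198998222), np.float64(0.0016004957198998964)]) [0.5112 0.2545 0.14  ] [0.5044 0.2608 0.14  ]
hold [0.5442 0.2346 0.085 ]
hold [0.4793 0.217  0.085 ]
hold [0.5008 0.4258 0.085 ]
hold [0.4338 0.4121 0.085 ]
low screws [ 0.4371 -0.2627  0.022 ]
low screws [ 0.4951 -0.2806  0.022 ]
book [0.7793 0.0277 0.    ]
book [0.3423 0.0245 0.    ]
book [ 0.444  -0.2643  0.    ]
```

Call:
{"method": "move_arm", "body": {"increments": [[0,0,-0.03,0],[0,0,-0.04,0],[0,0,-0.03,0],[0.04,-0.01,0,0],[0.04,-0.01,0,0],[0.04,-0.01,0,0],[0.04,-0.01,0,0],[0.04,-0.01,0,0],[0.04,-0.01,0,0],[0.04,-0.01,0,0],[0.04,0,0,0],[0.03,0,0,0],[0.02,0,0,0],[0.01,0,0,0],[0,0,0,0],[0,0,0,0]], "grip": 1}}

```text
time_s: 3.35
ee_pos: [0.4802, 0.3793, 0.3056]
eef_rot: [3.141, 0.0, 1.57]
force: [-0.5, 0.8, -0.4]
grip_width: 0.0942
grip_force: 0.0
```

Run:
```python
from h import *
np.set_printoptions(precision=4,suppress=True)
c=cam("wrist"); im=cams.camera("wrist"); cv2.imwrite("pics/wrist1.png",im)
print(telemetry.get_obs()["ee_pos"],telemetry.get_obs()["eef_rot"])
for P in [(.480,.3835,.175),(.480,.3835,.085),(.493,.32,.117)]: print(proj(c,P))
for q in ["driver_grip","awl_mid"]: print([(r["centre"],r["conf"]) for r in nets.mark_of("wrist",q)])
```

```text
[0.4802 0.3793 0.3057] [ 3.1413 -0.0001  1.5701]
[251.3032 176.6116]
[251.566  162.0508]
[262.1228 217.3947]
[([250.4, 169.3], 0.81)]
[([261.3, 212.0], 0.74)]
```

View pics/wrist1.png

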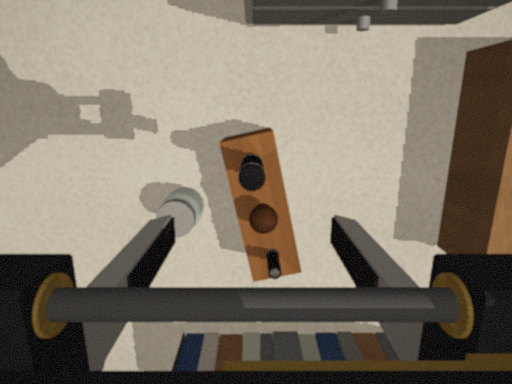

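The wrist picture has the handle top at (252,177), within a pixel of the prediction (251,177). The jar, at (180,210), is lower than the fingers will go. I'll descend and grip.

Call:
{"method": "move_arm", "body": {"increments": [[0.004,0,0.02,0],[0,0,0.03,0],[0,0,0.03,0],[0,0,0.03,0],[0,0,0.03,0],[0,0,0.025,0],[0,0,0.015,0],[0,0,0.01,0],[0,0,0,0],[0,0,0,0]]}}

```text
time_s: 4.75
ee_pos: [0.4803, 0.3842, 0.1163]
eef_rot: [3.141, -0.001, 1.571]
force: [-0.1, 0.8, 0.8]
grip_width: 0.094
grip_force: 0.0
```

Call:
{"method": "move_arm", "body": {"increments": [[0,0,0,0],[0,0,0,0],[0,0,0,0],[0,0,0,0],[0,0,0,0],[0,0,0,0],[0,0,0,0],[0,0,0,0],[0,0,0,0],[0,0,0,0],[0,0,0,0],[0,0,0,0]], "grip": 0, "force": 25}}

```text
time_s: 6.25
ee_pos: [0.48, 0.384, 0.1154]
eef_rot: [-3.142, 0.0, 1.571]
force: [-0.5, 0.5, -0.2]
grip_width: 0.0278
grip_force: 25.0
```

Call:
{"method": "move_arm", "body": {"increments": [[0,0,-0.01,0],[0,0,-0.02,0],[0,0,-0.03,0],[0,0,-0.03,0],[0,0,-0.03,0],[0,0,-0.03,0],[0,0,-0.03,0],[0,0,-0.02,0],[0,0,0,0],[0,0,0,0]]}}

```text
time_s: 7.5
ee_pos: [0.4798, 0.3838, 0.3145]
eef_rot: [-3.141, 0.001, 1.571]
force: [-0.2, 0.4, -1.4]
grip_width: 0.028
grip_force: 25.0
```

Run:
```python
from h import *
a=cams.camera("side");b=cams.camera("scene")
e=telemetry.get_obs()["ee_pos"];print(e)
S=cam("scene");D=cam("side")
P=[e[0],e[1],e[2]+.019-.125]
d=proj(D,P);s=proj(S,P);print(d,s)
f=lambda im,u:cv2.resize(cv2.getRectSubPix(im,(100,100),tuple(map(float,u))),(400,400),interpolation=cv2.INTER_CUBIC)
cv2.imwrite("pics/crop2.png",np.hstack([f(a,d),f(b,s)]))
```

```text
[0.47978997 0.3838423  0.31435557]
[223.57864806 262.24930677] [333.13095822  92.02115105]
```

View pics/crop2.png

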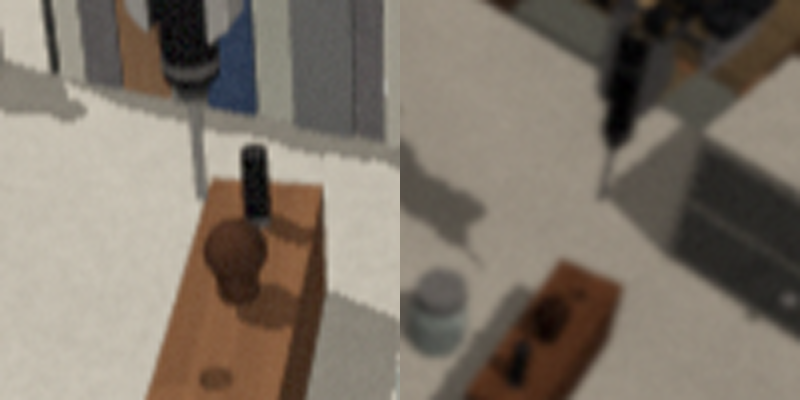

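Tip is at crop (203,197) and (602,198), i.e. within 1 px of the prediction, so it hangs upright and 125 mm below the grasp point. I'll carry it over the books.

Call:
{"method": "move_arm", "body": {"increments": [[-0.02,0.004,0,0],[-0.04,0.004,0,0],[-0.04,0.004,0,0],[-0.04,0.004,0,0],[-0.04,0.004,0,0],[-0.04,0.004,0,0],[-0.04,0.004,0,0],[-0.04,0.004,0,0],[-0.04,0.004,0,0],[-0.04,0.004,0,0],[-0.04,0.004,0,0],[-0.04,0.004,0,0],[-0.04,0.004,0,0],[-0.04,0.004,0,0],[-0.04,0.004,0,0],[-0.04,0.004,0,0],[-0.04,0.004,0,0],[-0.02,0,0,0],[0,0,0,0],[0,0,0,0]]}}

```text
time_s: 10.1
ee_pos: [0.5479, -0.2951, 0.3157]
eef_rot: [3.141, -0.0, 1.571]
force: [0.1, 0.1, -2.0]
grip_width: 0.0279
grip_force: 25.0
```

Call:
{"method": "move_arm", "body": {"increments": [[0,0,0.02,0],[0,0,0.03,0],[0,0,0.03,0],[0,0,0.02,0],[0,0,0.01,0],[0,0,0,0],[0,0,0,0],[0,0,0,0]]}}

```text
time_s: 11.1
ee_pos: [0.5482, -0.2961, 0.2063]
eef_rot: [3.141, 0.001, 1.571]
force: [0.0, 0.4, -1.2]
grip_width: 0.0282
grip_force: 25.0
```

Run:
```python
from h import *
np.set_printoptions(precision=4,suppress=True)
e=telemetry.get_obs()["ee_pos"];print(e)
W=cam("wrist");w=cams.camera("wrist");a=cams.camera("side");b=cams.camera("scene")
S=cam("scene");D=cam("side")
P=[e[0],e[1],e[2]+.019-.125];H=[.549,-.297,.054]
f=lambda im,c:cv2.resize(im[int(c[1])-25:int(c[1])+25,int(c[0])-25:int(c[0])+25],(400,400),interpolation=cv2.INTER_CUBIC)
for n,c in (("side",D),("scene",S),("wrist",W)):
    print(n,"tip",proj(c,P),"head",proj(c,H))
d=proj(D,H)-[0,6];s=proj(S,H)-[0,6];print(d.astype(int)-25,s.astype(int)-25)
cv2.imwrite("pics/crop3.png",np.hstack([f(a,d),f(b,s)]));cv2.imwrite("pics/wrist2.png",w)
```

```text
[ 0.5482 -0.2961  0.2063]
side tip [287.4155 158.3127] head [287.1304 170.1568]
scene tip [209.1815 239.7128] head [210.7618 245.6714]
wrist tip [251.2818 186.3869] head [252.1649 176.9892]
[262 139] [185 214]
```

View pics/crop3.png

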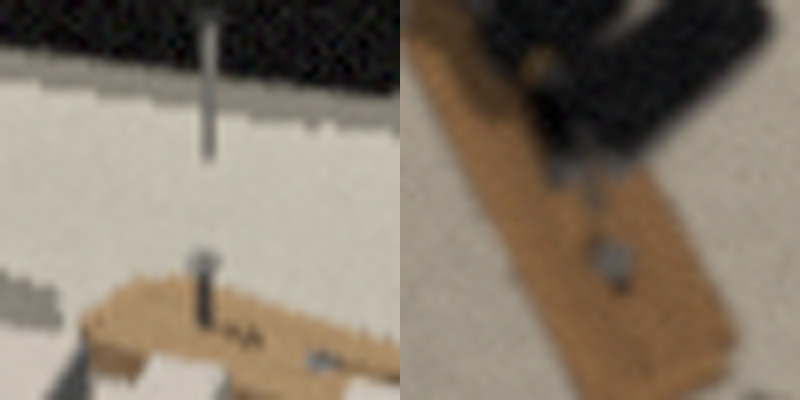

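View pics/wrist2.png

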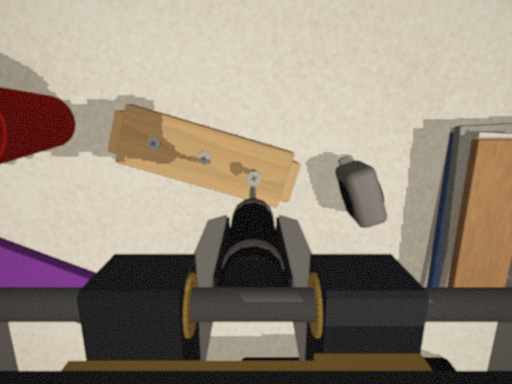

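In the side view the tip is at (288.0,158.7) and the head at (287.5,171.1). In the scene view they are at about (209,240.5) and (211.4,246.1). In the wrist view the head is at (254,178), with the shaft on column ~253. I'll work out the offset using the tip to cancel the calibration bias.

Run:
```python
from h import *
from scipy.optimize import least_squares
np.set_printoptions(precision=4,suppress=True)
e=telemetry.get_obs()["ee_pos"];P=np.array([e[0],e[1],e[2]-.106])
S=cam("scene");D=cam("side");W=cam("wrist")
raw=[(D,(287.5,171.1)),(S,(211.4,246.1)),(W,(254,178))]
print("raw", [onz(c,p,.054) for c,p in raw], tri([ray(c,p) for c,p in raw]))
cor=[(D,proj(D,P)+[-.5,12.4]),(S,proj(S,P)+[2.4,5.6])]
print("cor",tri([ray(c,p) for c,p in cor]),[onz(c,p,.054) for c,p in cor],P)
# wrist blob
im=cv2.imread("pics/wrist2.png").astype(int);sat=im.max(2)-im.min(2)
ys,xs=np.nonzero((sat<45)[168:186,246:263]);print(xs.mean()+246,ys.mean()+168,len(xs))
for y in range(180,202,2): r=sat[y,243:266];i=np.nonzero(r<45)[0]+243;print(y,i.tolist())
```

```text
raw [array([ 0.5458, -0.2909,  0.054 ]), array([ 0.5516, -0.2965,  0.054 ]), array([ 0.5507, -0.2979,  0.054 ])] (array([ 0.5496, -0.2974,  0.0504]), [np.float64(0.001832386215946682), np.float64(0.0016851303693719139), np.float64(0.0017017251021464442)])
cor (array([ 0.5492, -0.2942,  0.0526]), [np.float64(0.00034768899792886993), np.float64(0.00034768899792882743)]) [array([ 0.5482, -0.2921,  0.054 ]), array([ 0.55  , -0.2944,  0.054 ])] [ 0.5481 -0.2961  0.0998]
253.390243902439 177.4390243902439 164
180 [247, 248, 249, 250, 251, 252, 253, 254, 255, 256, 257, 258, 259, 260]
182 [248, 249, 250, 251, 252, 253, 254, 255, 256, 257, 258, 259]
184 [251, 252, 253, 254, 255, 256]
186 []
188 [251, 252, 253, 254]
190 [250, 251, 252, 253, 254]
192 [250, 251, 252, 253, 254, 255]
194 [250, 251, 252, 253, 254, 255]
196 [250, 251, 252, 253, 254, 255]
198 [250, 251, 252, 253, 254, 255]
200 [243, 244, 245, 246, 247, 248, 249, 250, 251, 252, 253, 254, 255, 256, 257, 258, 259]
```

Call:
{"method": "move_arm", "body": {"increments": [[0,0.001,0.01,0],[0,0,0.01,0],[0,0,0.01,0],[0,0,0.004,0],[0,0,0,0],[0,0,0,0],[0,0,0,0],[0,0,0,0]]}}

```text
time_s: 12.25
ee_pos: [0.549, -0.2961, 0.1716]
eef_rot: [3.141, 0.0, 1.571]
force: [0.4, -0.7, -0.6]
grip_width: 0.0276
grip_force: 25.0
```

Run:
```python
from h import *
np.set_printoptions(precision=4,suppress=True)
o=telemetry.get_obs();e=o["ee_pos"];print(e,o["time_s"])
W=cam("wrist");w=cams.camera("wrist");a=cams.camera("side");b=cams.camera("scene")
S=cam("scene");D=cam("side")
P=[e[0],e[1],e[2]-.106];H=[.549,-.296,.054]
for n,c in (("side",D),("scene",S),("wrist",W)): print(n,"tip",proj(c,P),"head",proj(c,H))
f=lambda im,c:cv2.resize(im[c[1]:c[1]+40,c[0]:c[0]+26],(260,400),interpolation=cv2.INTER_CUBIC)
cv2.imwrite("pics/crop4.png",np.hstack([f(a,(275,148)),f(b,(199,222)),f(w,(241,160))]))
```

```text
[ 0.549  -0.2961  0.1716] 12.25
side tip [287.0734 167.2946] head [287.0474 170.2889]
scene tip [210.5907 244.1107] head [210.992  245.4653]
wrist tip [251.3662 186.434 ] head [251.3656 183.5216]
```

View pics/crop4.png

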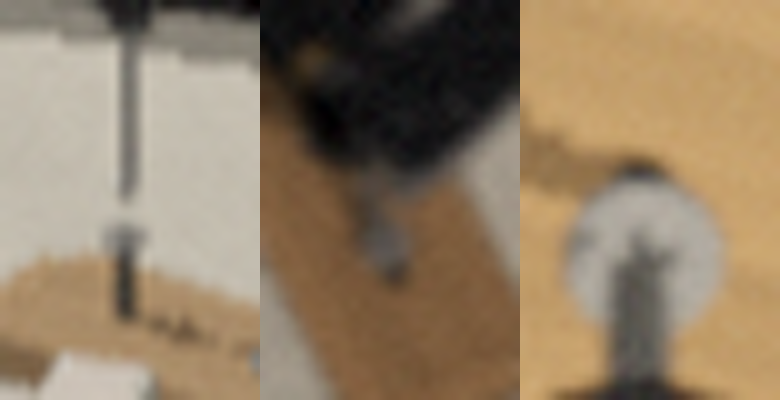

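In the last crop the head is at side (287.4,171) with the tip at (287.6,167.8), which fits a gap of about 11 mm. In the wrist view the tip lies on the head disc, about 1–2 mm to the +y side of centre. I'll nudge it 1 mm and let it settle.

Call:
{"method": "move_arm", "body": {"increments": [[-0.001,0,0,0],[0,0,0,0],[0,0,0,0],[0,0,0,0],[0,0,0,0],[0,0,0,0],[0,0,0,0],[0,0,0,0]]}}

```text
time_s: 13.4
ee_pos: [0.549, -0.297, 0.1714]
eef_rot: [3.142, 0.0, 1.571]
force: [0.5, -0.6, -1.3]
grip_width: 0.0278
grip_force: 25.0
```

```bash
python3 -c "
from station import hand_in,telemetry
print(telemetry.get_obs()['joint_vel']);print(hand_in())"
```

```text
[-2.51147965e-04  8.18709988e-05  3.53823294e-06  3.46349857e-04
  1.04718234e-03 -2.17765886e-05]
the job is handed in; nothing more can be done
None
```

I handed the job in with the screwdriver held still and upright about 11 mm above the proud screw's head, centred to within about 2 mm by the camera images; the hand-in gave no verdict.

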